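# Load a portion jar into the dispenser carousel and click it under the spout

### The arm

A 7-joint arm with a two-finger parallel gripper is mounted at the origin on the work surface. World frame = base frame: x ahead of the robot, y to its left, z up, the work surface at z = 0. Lengths are in m, angles in rad, forces in N, time in s.
With the tool pointing down it reaches from about 0.35 to 0.9 m from the base axis. Payload 8.1 kg.
Tool frame: the origin (TCP) lies on the centre line of the jaws, within the pads' length; the fingertips stand manip.tips_ahead ahead of it and the grasp point (between the pads) is the TCP (manip.tips_ahead is the distance from the TCP to the fingertips, in m); z points along the fingers, y is the direction in which the jaws open and shut (so a half turn about z gives the same grasp; the last joint's range is limited). The gripper opens to 85 mm and grips with 20 to 120 N. Pads are 22 mm wide; open, the fingers measure 114 mm over their backs; the gripper's body (76 mm by 85 mm) begins 54 mm behind the grasp point. The pads swing forward as they close: fully open they stand 13 mm farther back than shut.
Start: joints at [-1.408, 0.434, 0.025, 1.573, -0.012, 1.134, -0.075], TCP at [0.164, 0.603, 0.25] pointing down, gripper open.
Joint ranges: [-2.62, 2.62], [-0.44, 2.09], [-1.27, 1.32], [0.08, 2.57], [-1.32, 4.46], [0.12, 2], [-2.74, 2.74]. Speed limits (rad/s): [2.22, 2.22, 3.01, 3.01, 3.14, 3.14, 3.14].

### API

Orientations are given as a rotation vector (axis times angle).
In Python, from cell import manip gives the robot as it stands. Calls block until the motion is done:
- manip.move_pose(position, orientation): joint-space move of the TCP to a pose.
- manip.movel(position, vel=0.15, rotation=None, force_limit=None): straight line of the TCP; rotation=None keeps the orientation; vel is the mean speed in m/s. With force_limit (N) it stops when the force on the tool has changed by that much, and returns True; else False.
- manip.movej(angles): joint-space move.
- manip.set_gripper(opening): finger opening in m; the grip force is fixed at half the most; returns when the fingers have stopped.
- manip.wait(seconds).
- manip.solve_ik(position, orientation): joint angles nearest the present ones, or None.
- manip.get_obs(): the state.
- manip.capture(name): name is "scene" or "top" or "wrist"; returns the picture (400x640x3 uint8, red, green, blue); there is no depth.
- manip.get_calibration(name): a dict with "mtx" (3x3 intrinsics, pixels), "pose" (4x4, takes a point from camera to world coordinates); the wrist camera has in their place "mount" (4x4, takes a point from camera to tool coordinates, whose origin is the TCP and whose axes are the flange's). Camera axes: x right, y down, z forward; pixel columns grow to the right and rows downward; lengths in m; the calibration is good to about 2 mm. A picture is of the moment at which its call begins: read the wrist's pose just before it. get_calibration takes no time and is no camera call.
A pose or a line that the arm cannot do raises manip.IKError and nothing moves.
- manip.hand_in(): hands the job in, once; it reports no verdict.
The state is a dict: "clock": time; "joints": joint angles; "qvel": joint speeds; "joint_torque": joint torques, N m; "position": TCP position; "tcp_rot": TCP orientation; "ft_force": force on the tool from outside, world axes, zero at the start; "wrist_torque": the same for the moment, N m; "finger_gap": finger opening in m.
Only numpy, scipy, OpenCV 4.12 (cv2) and the standard library are available. Lean on these libraries where they do the work, as an engineer would, in place of code of your own. Each camera call takes 0.05 s, during which the arm holds its last target.

### The job

Put the small lidded jar into the empty pocket at the loading tab of the dispenser carousel, standing fully home on the pocket's floor, then turn the carousel one click clockwise (seen from above) so that the jar comes to rest under the spout. Be gentle with the glass and the carousel: feel for the pocket with light pressure and never force it. Leave everything else on the table where it is.

Things in the scene. Friction and masses are not known exactly. Their poses are not given: they have to be found in the camera images.
- jar: The jar to load: a plain glass cylinder 44 mm across and 80 mm tall overall with a flat steel lid of the same width (top 16 mm); about 0.1 to 0.2 kg; the foot's edge has a 1.5 mm chamfer. Stands on the table. Origin: centre of its underside, z up.
- carousel: The dispenser's fixed base; origin on the wheel's axis at table height, z up; its -x points to the black loading tab. A grey wheel 300 mm across turns on it (disc top 28 mm above the table) with six white pocket blocks every 60 degrees. The block at the tab and its neighbour on the anticlockwise side are empty; the other four hold fixed jars, 44 mm across, tops 114 mm above the table.
- axis (a point): Fixed point on the wheel's axis at disc height (28 mm). The wheel turns clockwise only and clicks every 60 degrees: leaving a click takes up to about 1.2 N m (9 N on a peg); past halfway keep pushing, the last 15 degrees snap in. A click has 5 degrees of play either side, where friction (0.4 N m) holds the wheel; this angle is not reported. A jar slid on a block with 5 N or less does not turn it.
- load (a point): Fixed point: nominal centre of the pocket floor at the loading tab, 105 mm from the axis, 34 mm above the table. The real pocket lies on the same circle up to 9 mm to either side: feel for it. Pocket: round hole 45.5 mm across, 16 mm deep, 1.5 mm chamfer, in a block 64 mm (radial) by 70 mm, top 50 mm above the table. Keep the jar's force on the carousel under 25 N.
- next (a point): Fixed point: nominal centre of the pocket floor under the spout, one click (60 degrees clockwise seen from above) on from load, same height and radius.
- peg (a point): Fixed point: nominal centre of the top of the push peg on the anticlockwise side of the loading pocket, 30 degrees from it. Pegs: six upright round rods on the wheel, midway between blocks, 12 mm thick, 135 mm from the axis, tops 127 mm above the table; really up to 12 mm to either side along the circle. Push or pinch one to turn the wheel, with less than 30 N.
- hub (a point): Fixed point: centre of the top of the middle column, 162 mm above the table. Column 38 mm thick, its head 52 mm across (140 to 162 mm). From the head a fixed arm 20 mm wide (144 to 158 mm above the table) reaches out over next and carries the spout, 22 mm wide, its mouth 136 mm above the table.
- beaker: Bystander: open clear plastic beaker, 60 mm across, 85 mm tall; leave it alone. Origin: on its underside or centre.
- tall_jar: Bystander: open glass jar, 84 mm across, 135 mm tall; leave it alone. Origin: on its underside or centre.
- wide_jar: Bystander: open glass jar, 92 mm across, 115 mm tall; leave it alone. Origin: on its underside or centre.
- scale: Bystander: pocket scale, black round body 116 mm across, 22 mm high; leave it alone. Origin: on its underside or centre.
- dish: Bystander: white bowl, 90 mm across, 28 mm high; leave it alone. Origin: on its underside or centre.
- spoon: Bystander: grey measuring spoon, 130 mm long, lying flat; leave it alone. Origin: on its underside or centre.
- marker: Bystander: black marker pen, 12 mm thick, lying flat; leave it alone. Origin: on its underside or centre.
Not all that is in view belongs to the job. What is shaped like the jar but brown or pink is not meant.

How it is judged:
By the outcome, as a careful person would: the job done as asked, in the order asked, and still so for the second after the job is handed in, with the robot touching nothing.
It also fails if it takes over 72 s, if anything falls off the work surface, if the arm or the gripper's body presses on something with over 40 N, if the wrist force passes 120 N, or if a joint passes its speed limit or range.

## Working session

There is one attempt and no reset: what is moved stays moved. The work goes in short steps, each a Python script; the robot and the scene stay as the last script left them, time stands still between calls to the robot, and variables do not carry over. Pictures are saved under pics/ and viewed, and the job is handed in when it is done.

```bash
ls; mkdir -p pics; python3 - <<'E'
from cell import manip
import cv2,numpy as np
for n in ["scene","top","wrist"]:
    im=manip.capture(n); cv2.imwrite(f"pics/{n}0.png",im[:,:,::-1])
    c=manip.get_calibration(n); print(n,{k:np.round(v,4).tolist() for k,v in c.items()})
o=manip.get_obs(); print(o); print(manip.tips_ahead)
E
```

```text
pics
scene {'mtx': [[383.8913, 0.0, 316.4876], [0.0, 383.8913, 198.1695], [0.0, 0.0, 1.0]], 'pose': [[-0.1529, 0.6537, -0.7411, 1.3703], [0.9881, 0.0877, -0.1265, 0.1422], [-0.0177, -0.7516, -0.6593, 0.8503], [0.0, 0.0, 0.0, 1.0]]}
top {'mtx': [[432.0424, 0.0, 327.3096], [0.0, 432.0424, 206.4257], [0.0, 0.0, 1.0]], 'pose': [[0.0121, -0.9897, 0.1429, 0.3968], [-0.9999, -0.0106, 0.0114, -0.0197], [-0.0098, -0.143, -0.9897, 1.331], [0.0, 0.0, 0.0, 1.0]]}
wrist {'mtx': [[285.6665, 0.0, 323.1149], [0.0, 285.6665, 199.6325], [0.0, 0.0, 1.0]], 'mount': [[0.0016, -0.9589, -0.2837, 0.0717], [1.0, 0.0015, 0.0004, 0.0002], [0.0, -0.2837, 0.9589, -0.1243], [0.0, 0.0, 0.0, 1.0]]}
{'clock': 0.15, 'joints': array([-1.40761699,  0.43503715,  0.02498474,  1.57387157, -0.01158703,
        1.13399037, -0.07511209]), 'qvel': array([-0.00126527, -0.00042813,  0.00098087, -0.00308236, -0.0001394 ,
        0.00091364,  0.00016749]), 'joint_torque': array([ 1.42153051e-03, -6.70880771e+01,  1.02563974e+00, -3.16449416e+01,
        1.55672163e-02,  9.05159191e-03, -8.05558841e-06]), 'position': array([0.1641235 , 0.60270362, 0.24972877]), 'tcp_rot': array([-4.16385108e-01, -3.11384410e+00,  1.82414345e-03]), 'ft_force': array([-0.26848456,  0.6452283 ,  0.93177241]), 'wrist_torque': array([-0.05457837, -0.0493566 ,  0.0423851 ]), 'finger_gap': 0.0855788364541522}
0.019
```

View pics/scene0.png

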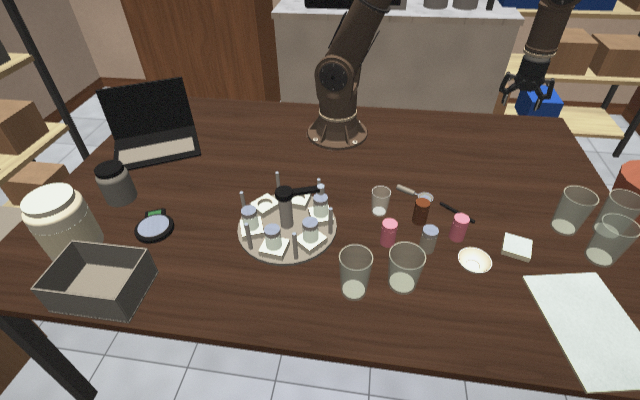

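View pics/top0.png

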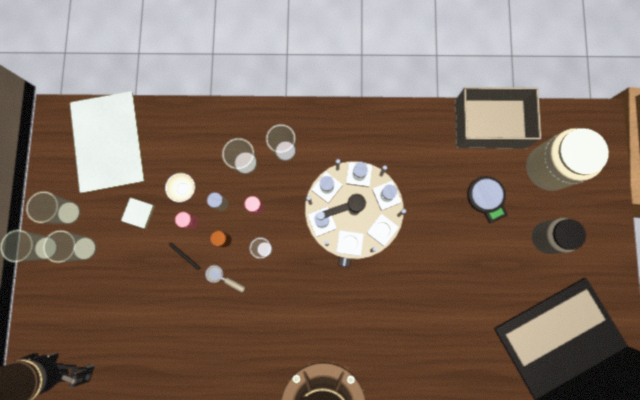

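View pics/wrist0.png

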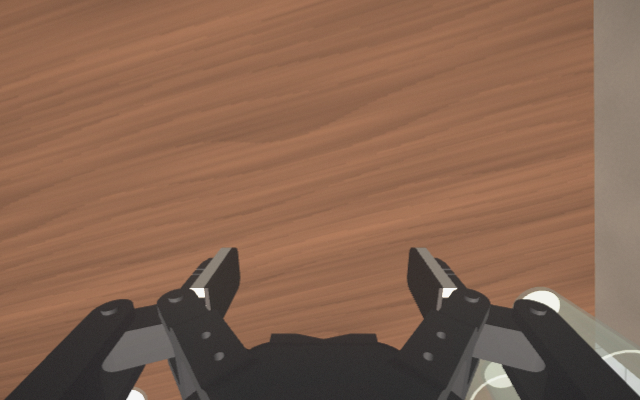

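The images hold one silver-lidded glass candidate at top (215,200) / scene (430,238). The decoys are brown at top (219,239) and pink at (183,219) and (252,204). I'll confirm with a crop.

```bash
cat > h.py <<'E'
import numpy as np,cv2
from scipy.spatial.transform import Rotation as R
from cell import manip
def ray(n,uv,obs=None):
    c=manip.get_calibration(n)
    if n=='wrist':
        T=np.eye(4);T[:3,:3]=R.from_rotvec(obs['tcp_rot']).as_matrix();T[:3,3]=obs['position'];P=T@c['mount']
    else: P=c['pose']
    d=P[:3,:3]@np.linalg.inv(c['mtx'])@np.array([uv[0],uv[1],1.]); return P[:3,3],d
def onz(n,uv,z,obs=None):
    o,d=ray(n,uv,obs); return o+d*(z-o[2])/d[2]
def proj(n,p,obs=None):
    c=manip.get_calibration(n)
    if n=='wrist':
        T=np.eye(4);T[:3,:3]=R.from_rotvec(obs['tcp_rot']).as_matrix();T[:3,3]=obs['position'];P=T@c['mount']
    else: P=c['pose']
    q=P[:3,:3].T@(np.array(p)-P[:3,3]); q=c['mtx']@q; return q[:2]/q[2]
E
python3 - <<'E'
from h import *
im=cv2.imread('pics/top0.png'); sc=cv2.imread('pics/scene0.png')
a=cv2.resize(im[150:280,290:420],(600,600),interpolation=cv2.INTER_CUBIC)
cv2.imwrite('pics/car.png',a)
b=np.vstack([cv2.resize(im[180:260,160:280],(720,480))[:300],cv2.resize(sc[190:265,360:510],(720,360))[:300]])
cv2.imwrite('pics/jarz.png',b)
for n,uv,z in [('jar',(215,200),.08),('pinkA',(252,204),.08),('pinkB',(183,219),.08),('brown',(219,239),.08),('hub',(357,203),.162),('tab',(345,263),.03)]:
    print(n,onz('top',uv,z).round(3))
print(onz('scene',(430,231),.08))
E
```

```text
jar [0.593 0.325 0.08 ]
pinkA [0.582 0.216 0.08 ]
pinkB [0.536 0.416 0.08 ]
brown [0.479 0.308 0.08 ]
hub [ 0.576 -0.087  0.162]
tab [ 0.415 -0.06   0.03 ]
[0.59827456 0.32516751 0.08      ]
```

View pics/car.png

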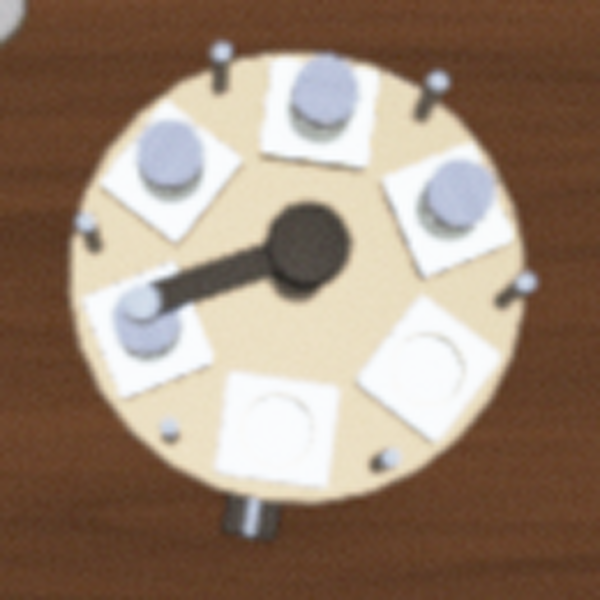

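View pics/jarz.png

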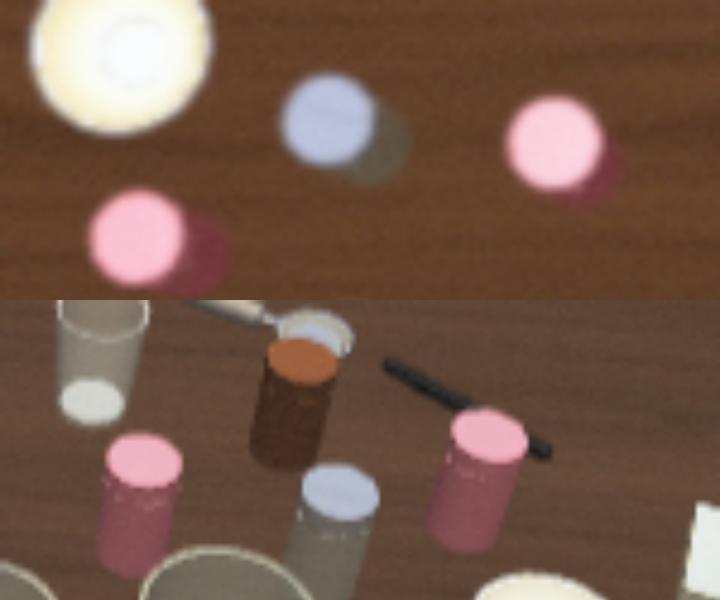

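Confirmed: the silver-lidded jar at top (215,200) is the one meant. Next I'll fit the geometry.

```bash
python3 - <<'E'
from h import *
im=cv2.imread('pics/top0.png')
hsv=cv2.cvtColor(im,cv2.COLOR_BGR2HSV)
# jar lid
m=cv2.inRange(hsv,(100,15,140),(130,120,255)); k,l,s,c=cv2.connectedComponentsWithStats(m)
for i in range(1,k):
    if s[i,4]>60: print(s[i],c[i].round(1),onz('top',c[i],.08).round(4))
# disc: rays in 360 dirs from center, bright->dark boundary
g=im[:,:,1]; m=((g>95)&(im[:,:,2]>110)).astype(np.uint8)*255
m[:150]=0;m[265:]=0;m[:,:295]=0;m[:,415:]=0
m=cv2.morphologyEx(m,cv2.MORPH_OPEN,np.ones((5,5)))
cs,_=cv2.findContours(m,cv2.RETR_EXTERNAL,cv2.CHAIN_APPROX_NONE); cc=max(cs,key=cv2.contourArea)
P=np.array([onz('top',p[0],.028)[:2] for p in cv2.convexHull(cc)])
from scipy.optimize import least_squares
r=least_squares(lambda q:np.hypot(*(P-q[:2]).T)-q[2],[.57,-.087,.15],loss='soft_l1',f_scale=.002); print('disc',r.x,len(P),np.abs(r.fun).max())
ax=r.x[:2]
for n,uv,z in [('hub',(357.2,202.7),.162),('tab',(290+250/600*130,150+515/600*130),.02),('pocket',(350.2,242.7),.05),('peg',(290+390/600*130,150+458/600*130),.127)]:
    p=onz('top',uv,z)[:2]; v=p-ax; print(n,p.round(4),np.hypot(*v).round(4),np.degrees(np.arctan2(v[1],v[0])).round(2))
o=manip.get_obs(); print(R.from_rotvec(o['tcp_rot']).as_matrix().round(3))
th=np.radians(170)
for s in (1,-1):
    y=s*np.array([np.cos(th),np.sin(th),0]);z=np.array([0,0,-1.]);M=np.c_[np.cross(y,z),y,z]
    rv=R.from_matrix(M).as_rotvec()
    for p in [(.595,.325,.2),(.595,.325,.055),(.472,-.07,.2)]:
        print(s,M[:,0].round(2),p,manip.solve_ik(p,rv))
E
```

```text
[353 162  15  15 171] [360.1 169.4] [ 0.6892 -0.1011  0.08  ]
[319 176  15  15 168] [326.3 182.9] [ 0.6474 -0.0015  0.08  ]
[472 179  31  30 735] [487.2 193.6] [ 0.6203 -0.4729  0.08  ]
[382 184  15  16 171] [389.2 191.5] [ 0.6238 -0.1863  0.08  ]
[208 193  14  14 163] [214.4 199.6] [0.594 0.327 0.08 ]
[314 210  17  17 170] [320.9 219. ] [0.5401 0.013  0.08  ]
[210 269  10  10  78] [214.3 273.6] [0.3792 0.3166 0.08  ]
disc [ 0.57845852 -0.08556895  0.15169934] 43 0.0012157431086448345
hub [ 0.5768 -0.0878] 0.0028 -126.89
tab [ 0.4189 -0.0573] 0.162 169.95
pocket [ 0.4741 -0.0739] 0.105 173.63
peg [ 0.4521 -0.1381] 0.1368 -157.42
[[-0.965  0.263 -0.   ]
 [ 0.263  0.965 -0.001]
 [-0.    -0.001 -1.   ]]
1 [-0.17 -0.98 -0.  ] (0.595, 0.325, 0.2) [-0.46189101  0.5708846  -0.18621879  1.47800067  0.11231736  1.10315619
  2.29715071]
1 [-0.17 -0.98 -0.  ] (0.595, 0.325, 0.055) [-0.42822516  0.7264925  -0.23954106  1.59768582  0.21265609  0.84310182
  2.21561462]
1 [-0.17 -0.98 -0.  ] (0.472, -0.07, 0.2) [ 0.83777393  0.4501114  -1.05654309  1.92998206  0.45835844  1.02763333
  2.54470415]
-1 [0.17 0.98 0.  ] (0.595, 0.325, 0.2) [-0.86934101  0.58881508  0.46961351  1.51909119 -0.28555841  1.10222488
 -0.51271379]
-1 [0.17 0.98 0.  ] (0.595, 0.325, 0.055) [-0.81220618  0.73628306  0.37455562  1.63649477 -0.33829302  0.83351456
 -0.47104549]
-1 [0.17 0.98 0.  ] (0.472, -0.07, 0.2) [-0.70052929  0.33957932  0.95599886  2.0397287  -0.34620853  0.9304027
  0.26526823]
```

```bash
cat >> h.py <<'E'
def down(th,s=-1):
    y=s*np.array([np.cos(th),np.sin(th),0]);z=np.array([0,0,-1.]);return R.from_matrix(np.c_[np.cross(y,z),y,z]).as_rotvec()
TH=np.radians(170.)
def snap(n,f):
    o=manip.get_obs(); im=manip.capture(n)[:,:,::-1].copy(); cv2.imwrite('pics/'+f,im); return o,im
E
python3 - <<'E'
from h import *
manip.move_pose((.595,.327,.25),down(TH))
o,im=snap('wrist','w1.png'); print(o['clock'],o['position'],o['ft_force'])
print(proj('wrist',(.594,.327,.08),o))
E
```

```text
2.0083 [0.59383108 0.32903319 0.24986386] [-0.15317058 -0.12558578  0.30866745]
[323.17875609 188.26403371]
```

View pics/w1.png

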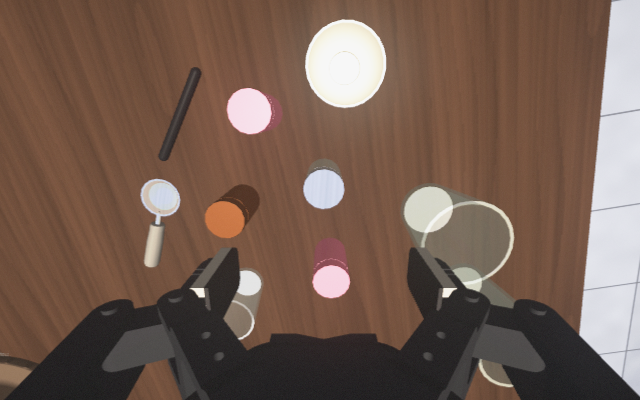

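The lid is at (324,189). A clear glass jar, rim centre about (467,240), stands to the right of it, so I'll check finger clearance.

```bash
python3 - <<'E'
from h import *
o=manip.get_obs(); im=cv2.imread('pics/w1.png')
hsv=cv2.cvtColor(im,cv2.COLOR_BGR2HSV)
m=cv2.inRange(hsv,(100,15,140),(130,120,255))
k,l,s,c=cv2.connectedComponentsWithStats(m)
for i in range(1,k):
    if s[i,4]>500 and abs(c[i][0]-324)<20: 
        p=onz('wrist',c[i],.08,o);print(s[i],c[i],p)
for z in(.115,.135):
    pl=onz('wrist',(423,240),z,o);pr=onz('wrist',(513,238),z,o); print(z,pl.round(3),pr.round(3),np.hypot(*(pl-pr)[:2]))
print('foot',onz('wrist',(430,210),0,o), onz('wrist',(404,210),0,o))
E
```

```text
[ 303  170   41   39 1253] [323.25857941 188.62889066] [0.59410834 0.32641554 0.08      ]
0.115 [0.684 0.267 0.115] [0.771 0.254 0.115] 0.08843208570529758
0.135 [0.678 0.277 0.135] [0.759 0.265 0.135] 0.08160765284556631
foot [0.73080119 0.25162081 0.        ] [0.69543384 0.25768007 0.        ]
```

```bash
python3 - <<'E'
from h import *
manip.movel((.5943,.3265,.14),vel=.2,rotation=down(TH))
hit=manip.movel((.5943,.3265,.058),vel=.1,force_limit=6)
print(hit,manip.get_obs()['position'])
manip.set_gripper(.03); o=manip.get_obs(); print(o['clock'],o['finger_gap'],o['position'],o['ft_force'])
b=o['ft_force']
manip.movel((.5943,.3265,.10),vel=.1)
manip.wait(.2); o=manip.get_obs(); print(o['clock'],o['finger_gap'],o['position'],o['ft_force'],o['wrist_torque'])
snap('wrist','w2.png');snap('scene','s2.png')
E
```

```text
False [0.59482246 0.32664035 0.05866901]
4.1917 0.042974614829080285 [0.59450704 0.32671375 0.05865885] [-1.60777534 -1.07621197  6.23175605]
4.9583 0.04288588717042579 [0.59384493 0.32631273 0.0991618 ] [-0.21674228  0.05032971 -1.21732099] [-0.02514866  0.04045435  0.01521341]
```

View pics/w2.png

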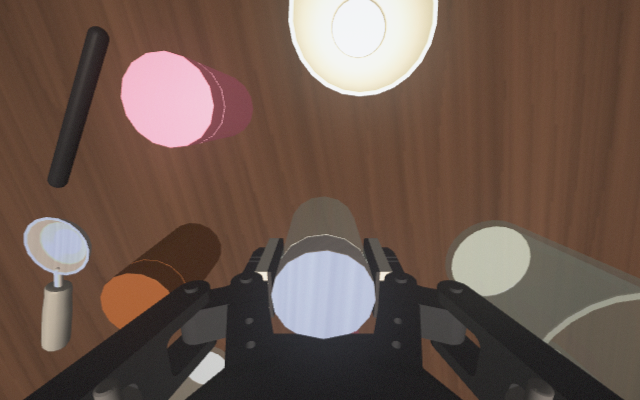

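```bash
python3 - <<'E'
from h import *
manip.movel((.5943,.3265,.27),vel=.25)
manip.move_pose((.474,-.155,.27),down(TH))
manip.wait(.2)
o,im=snap('wrist','w3.png'); print(o['clock'],o['position'],o['finger_gap'],o['ft_force'])
print(proj('wrist',(.474,-.074,.05),o))
E
```

```text
7.9 [ 0.47445413 -0.15435348  0.26991864] 0.042951937637498834 [-0.16196767  0.1056282  -1.15814371]
[310.23091887 108.96402456]
```

View pics/w3.png

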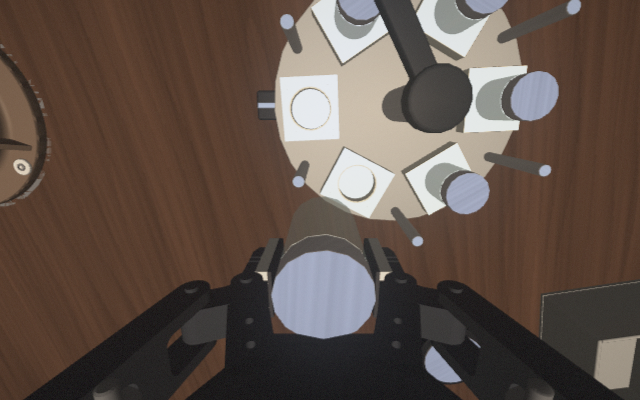

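```bash
python3 - <<'E'
from h import *
from scipy.optimize import least_squares
o=manip.get_obs(); im=cv2.imread('pics/w3.png')
c=im[60:220,240:420]; cv2.imwrite('pics/w3c.png',cv2.resize(c,(675,600),interpolation=cv2.INTER_CUBIC))
m=cv2.inRange(im,(175,175,175),(255,255,255)); m[:65]=0;m[150:]=0;m[:,:272]=0;m[:,350:]=0
cs,_=cv2.findContours(m,cv2.RETR_EXTERNAL,cv2.CHAIN_APPROX_NONE);cc=max(cs,key=cv2.contourArea)
box=cv2.boxPoints(cv2.minAreaRect(cc)); W=np.array([onz('wrist',p,.05,o)[:2] for p in box])
print('block',W.mean(0),np.linalg.norm(W[1]-W[0]),np.linalg.norm(W[2]-W[1]),np.degrees(np.arctan2(*(W[1]-W[0])[::-1])),np.degrees(np.arctan2(*(W[2]-W[1])[::-1])))
# pocket rim : darkest along rays
g=cv2.cvtColor(im,cv2.COLOR_BGR2GRAY).astype(float)
c0=np.array([311.,109.])
for it in range(3):
    pts=[]
    for a in np.linspace(0,2*np.pi,72,endpoint=False):
        d=np.array([np.cos(a),np.sin(a)]);rr=np.arange(15,26,.25)
        v=[cv2.getRectSubPix(g.astype(np.float32),(1,1),tuple(c0+d*r))[0,0] for r in rr]
        if min(v)<np.median(v)-12: pts.append(c0+d*rr[int(np.argmin(v))])
    P=np.array([onz('wrist',p,.05,o)[:2] for p in pts])
    r=least_squares(lambda q:np.hypot(*(P-q[:2]).T)-q[2],[*P.mean(0),.023],loss='soft_l1',f_scale=.001)
    c0=proj('wrist',(*r.x[:2],.05),o)
print('pocket',r.x,len(pts),c0,np.abs(r.fun).mean())
# disc
m=((im.max(2)>95)).astype(np.uint8)
h=onz('wrist',(437,98),.162,o);print('hub',h)
pg=onz('wrist',(298,181.5),.127,o);print('peg',pg)
# lid in hand
hsv=cv2.cvtColor(im,cv2.COLOR_BGR2HSV);m=cv2.inRange(hsv,(100,10,120),(130,140,255));m[:240]=0;m[:,:265]=0;m[:,380:]=0
cs,_=cv2.findContours(m,cv2.RETR_EXTERNAL,cv2.CHAIN_APPROX_NONE);cc=max(cs,key=cv2.contourArea);e=cv2.fitEllipse(cv2.convexHull(cc));print(e)
lt=onz('wrist',e[0],o['position'][2]+.0213,o);print('lid',lt,lt-o['position'])
q=lt-o['position'];Rm=R.from_rotvec(o['tcp_rot']).as_matrix();print('tool',Rm.T@q)
E
```

```text
block [ 0.47331695 -0.07412318] 0.06523128247614944 0.07232559852667386 -6.646393381745941 -95.30893167850626
pocket [ 0.47411931 -0.07391938  0.02235698] 72 [310.41123962 108.71131061] 0.00021726602120483558
hub [ 0.57542015 -0.08596016  0.162     ]
peg [ 0.45311565 -0.1393166   0.127     ]
((323.0784912109375, 294.818359375), (88.27366638183594, 104.57744598388672), 88.90572357177734)
lid [ 0.47479605 -0.1542308   0.29121647] [0.00048845 0.00028363 0.0213    ]
tool [ 0.00035991  0.00042866 -0.02130013]
```

View pics/w3c.png

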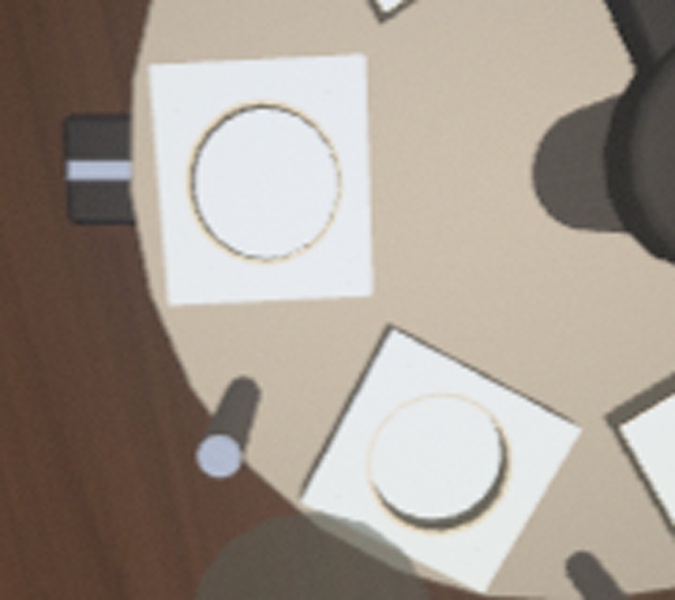

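Both views put the pocket centre at (0.474,−0.074). I'll lower the jar with light pressure.

```bash
python3 - <<'E'
from h import *
X=(.4736,-.0742)
manip.movel((*X,.27),vel=.12)
manip.movel((*X,.125),vel=.12)
manip.wait(.3); o=manip.get_obs(); print(o['clock'],o['position'],o['ft_force'])
e=np.array(X)-o['position'][:2]
hit=manip.movel((*X,.0925),vel=.02,force_limit=4)
o=manip.get_obs(); print(hit,o['clock'],o['position'],o['ft_force'],o['wrist_torque'])
snap('wrist','w4.png');snap('scene','s4.png')
E
```

```text
10.4333 [ 0.4737571  -0.07413461  0.12527285] [ 0.36081357 -0.11682929 -1.4057914 ]
True 12.025 [ 0.47369562 -0.07371737  0.09251976] [-0.81780703  0.35799133  6.15496327] [ 0.05700504 -0.057654   -0.01856295]
```

View pics/w4.png

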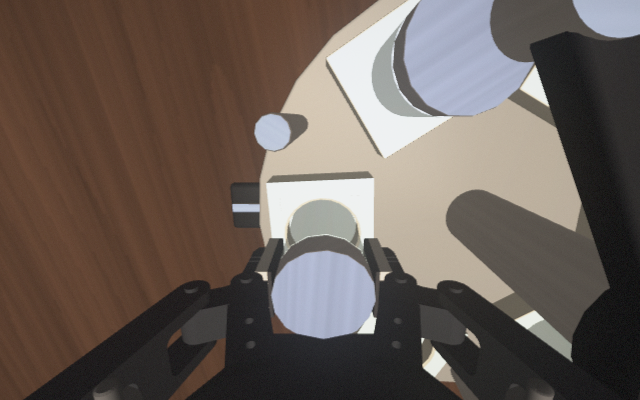

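It went straight in: contact at TCP z 0.0925, so the jar's foot is at about 34 mm, the pocket floor. I'll release, lift, and look.

```bash
python3 - <<'E'
from h import *
manip.set_gripper(.07); o=manip.get_obs(); print(o['clock'],o['finger_gap'],o['ft_force'])
p=o['position']
manip.movel((p[0],p[1],.18),vel=.1,force_limit=8)
manip.movel((.474,-.155,.27),vel=.15); manip.wait(.1)
o,im=snap('wrist','w5.png'); print(o['clock'],o['position'],o['ft_force'])
hsv=cv2.cvtColor(im,cv2.COLOR_BGR2HSV);m=cv2.inRange(hsv,(100,10,110),(130,140,255))
k,l,s,c=cv2.connectedComponentsWithStats(m)
for i in range(1,k):
    if s[i,4]>60: print(s[i],c[i].round(1),onz('wrist',c[i],.114,o).round(4))
snap('scene','s5.png')
cv2.imwrite('pics/s5c.png',cv2.resize(cv2.imread('pics/s5.png')[160:270,220:350],(780,600),interpolation=cv2.INTER_CUBIC))
E
```

```text
12.5083 0.07007231117719069 [-0.16859823  0.11618651 -0.4871066 ]
14.6 [ 0.47365387 -0.15405489  0.26914143] [-1.12525997  0.44546482  0.37497867]
[340   0  41  20 638] [361.    8.5] [ 0.5327 -0.0024  0.114 ]
[467   0  43  14 420] [487.3   5.2] [ 0.6386 -0.0182  0.114 ]
[570   0  14  14 160] [576.3   6.3] [ 0.7129 -0.032   0.114 ]
[282  14  13  15 155] [288.1  21.4] [ 0.4695 -0.0013  0.114 ]
[ 513   71   48   50 1842] [536.3  95.8] [ 0.6822 -0.0993  0.114 ]
[ 285   83   47   50 1790] [308.2 107.5] [ 0.4735 -0.0736  0.114 ]
[259 103  17   6 100] [267.  105.4] [ 0.4361 -0.0653  0.114 ]
[541 166  12  11 101] [546.8 170.9] [ 0.695  -0.1724  0.114 ]
[ 448  174   43   41 1377] [468.9 193.8] [ 0.6185 -0.1831  0.114 ]
[294 177  12  11 101] [299.3 181.7] [ 0.4517 -0.1417  0.114 ]
[414 237  11  10  84] [418.8 241.6] [ 0.5645 -0.2273  0.114 ]
[444 347  37  37 959] [460.6 366.1] [ 0.6023 -0.4029  0.114 ]
```

View pics/w5.png

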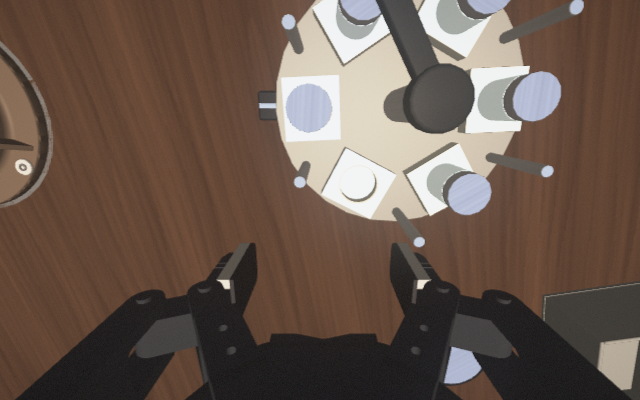

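View pics/s5c.png

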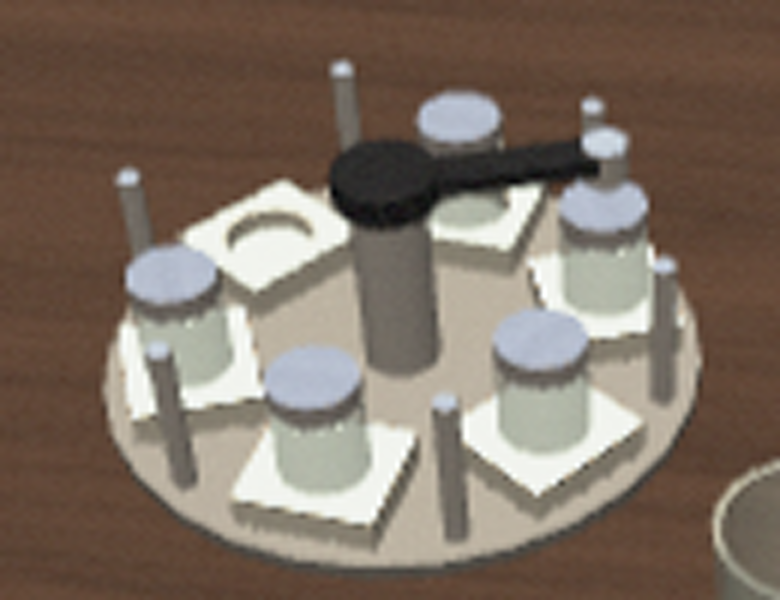

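The jar is seated level with the other jars. Next I'll work out the turning geometry.

```bash
python3 - <<'E'
from h import *
o=manip.get_obs(); ax=np.array([.577,-.0866])
pol=lambda p:(np.hypot(*(p[:2]-ax)).round(4),np.degrees(np.arctan2(*(p[:2]-ax)[::-1])).round(2)%360)
for n,uv,z in[('peg',(299.3,181.7),.127),('peg2',(418.8,241.6),.127),('peg6',(288.1,21.4),.127),('peg3',(546.8,170.9),.127),('jar',(308.2,107.5),.114),('tab',(267,105.4),.03)]:
    p=onz('wrist',uv,z,o);print(n,p.round(4),pol(p))
p=onz('top',(321,215),.158);print('spout',p,pol(p))
peg=onz('wrist',(299.3,181.7),.127,o)
for y in(113,-67):
    for dth in (0,-60):
        r=np.radians(200+dth);P=(*(ax+.135*np.array([np.cos(r),np.sin(r)])),.118)
        print(y,dth,np.round(P,3),manip.solve_ik(P,down(np.radians(y+dth),1)))
print(o['joints'])
E
```

```text
peg [ 0.4535 -0.1393  0.127 ] (np.float64(0.1343), np.float64(203.09))
peg2 [ 0.5612 -0.2211  0.127 ] (np.float64(0.1354), np.float64(263.28))
peg6 [ 0.4705 -0.0053  0.127 ] (np.float64(0.134), np.float64(142.63))
peg3 [ 0.6857 -0.1687  0.127 ] (np.float64(0.1363), np.float64(322.94))
jar [ 0.4737 -0.0739  0.114 ] (np.float64(0.104), np.float64(172.99))
tab [ 0.4211 -0.0602  0.03  ] (np.float64(0.1581), np.float64(170.37))
spout [0.54228605 0.01084296 0.158     ] (np.float64(0.1034), np.float64(109.61))
113 0 [ 0.45  -0.133  0.118] [-0.01909695  0.35794329  0.2438224   2.11178911 -0.13392077  0.68600567
  2.28591946]
113 -60 [0.474 0.    0.118] [-0.43351667  0.37617361  0.41227344  2.11208944 -0.23177282  0.69557707
  1.05706537]
-67 0 [ 0.45  -0.133  0.118] [-0.42979717  0.44549623  0.80829534  2.141519   -0.47995484  0.74072598
 -0.47542464]
-67 -60 [0.474 0.    0.118] [-0.85304567  0.54805901  1.04678485  2.14013254 -0.66242249  0.82344601
 -1.60650123]
[-0.40379696  0.24136132  0.76077751  1.88840901 -0.1875193   1.08693992
  0.25808791]
```

```bash
cat >> h.py <<'E'
ax=np.array([.577,-.0866])
def arc(a,z=.118,r=.135):
    t=np.radians(a); return (*(ax+r*np.array([np.cos(t),np.sin(t)])),z), down(np.radians(a-270),1)
E
python3 - <<'E'
from h import *
manip.set_gripper(.026); print(manip.get_obs()['finger_gap'])
p,r=arc(203.1,.20); manip.move_pose(p,r)
p,r=arc(203.1,.155); manip.movel(p,vel=.1,rotation=r); manip.wait(.2)
o,im=snap('wrist','w6.png'); print(o['clock'],o['position'],o['ft_force'])
E
```

```text
0.025799019740670434
16.825 [ 0.45325496 -0.13965033  0.15555434] [-0.22485033 -0.31288438 -0.35871381]
```

View pics/w6.png

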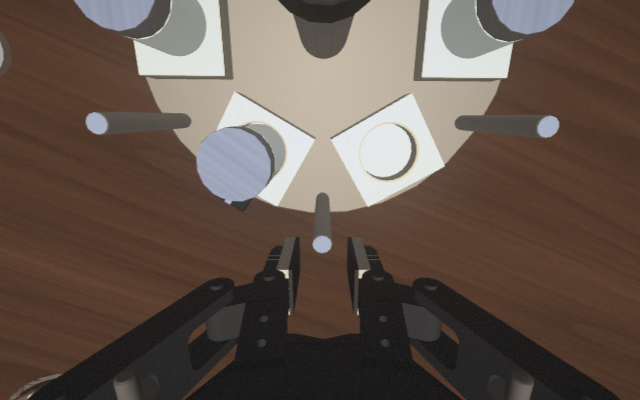

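The peg top at (322,244) is centred between the pads. I'll descend and turn.

```bash
python3 - <<'E'
from h import *
p,r=arc(203.1); print(manip.movel(p,vel=.06,rotation=r,force_limit=5)); manip.wait(.1)
o=manip.get_obs();b=o['ft_force'];print(o['clock'],o['position'],b)
for a in np.arange(198,138,-5.).tolist()+[138.5]:
    p,r=arc(a); h=manip.movel(p,vel=.04,rotation=r,force_limit=18); o=manip.get_obs()
    t=np.radians(a);f=o['ft_force']-b
    print(round(o['clock'],1),a,h,'tan',(f[:2]@[-np.sin(t),np.cos(t)]).round(1),'rad',(f[:2]@[np.cos(t),np.sin(t)]).round(1),f[2].round(1))
    if h: break
snap('wrist','w7.png')
E
```

```text
False
17.7417 [ 0.45305896 -0.13970646  0.11827725] [-0.05112206 -1.03149651  0.06874648]
18.2 198.0 False tan -0.8 rad -0.0 -0.1
18.6 193.0 False tan -1.4 rad -0.1 0.4
19.1 188.0 False tan 4.5 rad 0.4 0.4
19.5 183.0 False tan 3.4 rad -0.1 2.2
20.0 178.0 False tan 0.5 rad -0.7 1.5
20.4 173.0 False tan -1.4 rad 0.6 0.0
20.8 168.0 False tan -1.4 rad -0.2 0.1
21.3 163.0 False tan -0.4 rad 0.5 -1.4
21.7 158.0 False tan -0.7 rad 0.7 0.1
22.2 153.0 False tan -3.1 rad 0.6 -1.6
22.6 148.0 False tan 0.2 rad 1.3 -1.3
23.1 143.0 False tan -0.3 rad 0.7 0.3
23.5 138.5 False tan -0.8 rad 0.6 -0.7
```

View pics/w7.png

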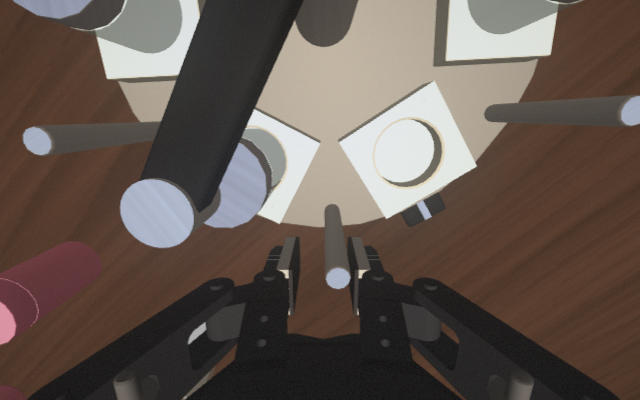

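The wheel has turned and the peg stands free in the jaw gap at (338,278). I'll withdraw straight up and verify.

```bash
python3 - <<'E'
from h import *
p,r=arc(138.5,.21); manip.movel(p,vel=.1,rotation=r,force_limit=6)
manip.move_pose((.42,-.1,.30),down(TH)); manip.wait(.3)
o,im=snap('wrist','w8.png'); print(o['clock'],o['position'])
snap('top','t8.png');snap('scene','s8.png')
a=cv2.resize(cv2.imread('pics/top0.png')[150:280,290:420],(390,390));
t=cv2.imread('pics/t8.png');s=cv2.imread('pics/s8.png')
cv2.imwrite('pics/cmp.png',np.hstack([cv2.resize(t[150:280,290:420],(400,400),interpolation=cv2.INTER_CUBIC),cv2.resize(s[170:270,230:345][:100,:],(400,400),interpolation=cv2.INTER_CUBIC)]))
E
```

```text
26.475 [ 0.42000597 -0.09986737  0.29986049]
```

View pics/cmp.png

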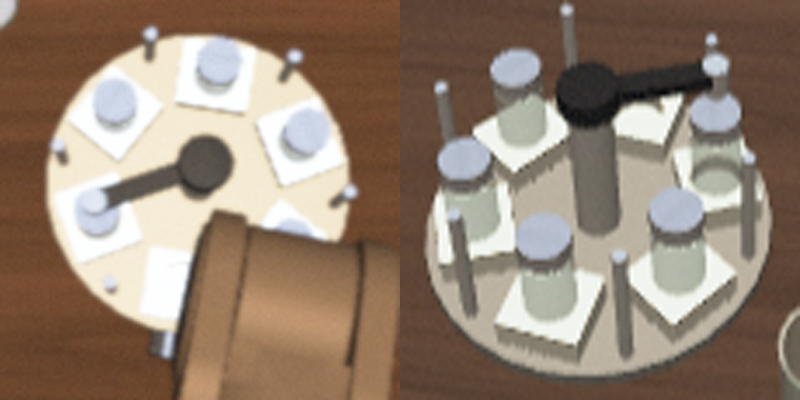

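View pics/w8.png

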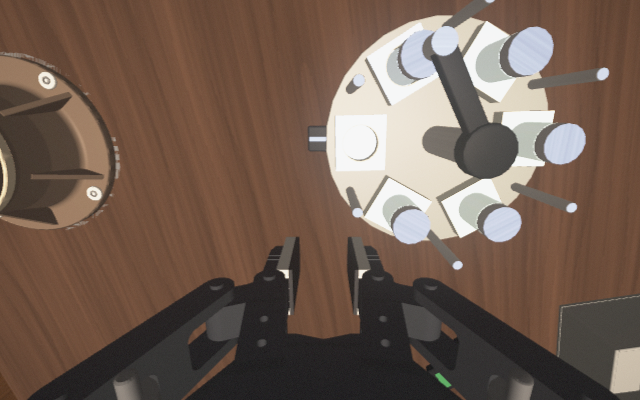

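View pics/s8.png

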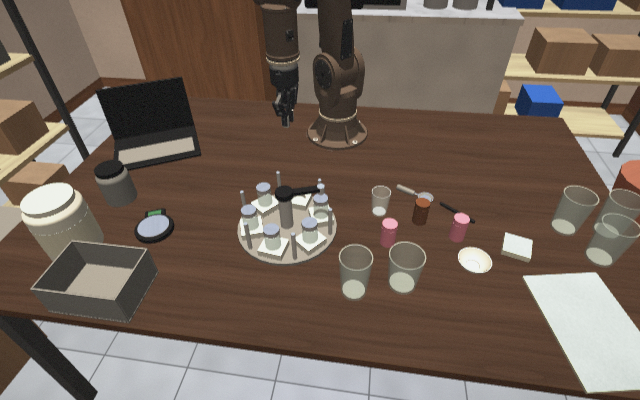

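```bash
python3 - <<'E'
from h import *
o=manip.get_obs()
pol=lambda p:(np.hypot(*(p[:2]-ax)).round(4),np.degrees(np.arctan2(*(p[:2]-ax)[::-1])).round(2)%360)
for n,uv,z in[('pegA',(357.5,212.5),.127),('pegB',(359.5,80),.127),('pocket',(361,142),.05)]:
    p=onz('wrist',uv,z,o);print(n,p.round(4),pol(p))
im=cv2.imread('pics/t8.png');m=cv2.inRange(cv2.cvtColor(im,cv2.COLOR_BGR2HSV),(100,15,140),(130,120,255))
k,l,s,c=cv2.connectedComponentsWithStats(m)
for i in range(1,k):
    if 100<s[i,4]<300: p=onz('top',c[i],.114);print(c[i].round(1),pol(p))
manip.hand_in()
E
```

```text
pegA [ 0.4526 -0.1365  0.127 ] (np.float64(0.134), np.float64(201.85))
pegB [ 0.4733 -0.0028  0.127 ] (np.float64(0.1333), np.float64(141.08))
pocket [ 0.4755 -0.0699  0.05  ] (np.float64(0.1028), np.float64(170.67))
[360.8 169.6] (np.float64(0.1046), np.float64(352.2))
[327.  182.4] (np.float64(0.1054), np.float64(51.83))
[389.4 192.2] (np.float64(0.1032), np.float64(291.89))
[320.5 218.3] (np.float64(0.1072), np.float64(111.11))
the job is handed in; nothing more can be done
```

The jar is standing in its pocket under the spout, and the job is handed in at about 27 s of the 72 s allowed.

- **Loading:** I picked the silver-lidded jar and lowered it under a 4 N force limit into the pocket at the tab. It went in first time, with no searching needed. The foot stopped at about 34 mm, which is the pocket floor. The force change at touchdown was about 7.5 N, well under the 25 N limit. In the pictures the lid is level with the other jars.
- **Turning:** I caged the push peg loosely between the pads and turned the wheel one click clockwise. The tangential force read between moves peaked at about 4.5 N. I then withdrew straight up.

**Last checks:**
- The pegs and the empty pocket put the wheel about 1 to 2 degrees from the centre of the click, inside the 5 degrees of play.
- The jar's lid reads 111 degrees and the spout 110 degrees, with about 2 mm of radial disagreement. I put that down to camera calibration and the spout partly hiding the lid.
- The arm stands clear of everything, and the other objects look unmoved in the scene picture.
- No check failed.

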